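# Load the slide tray past the reader's gate

### The job

Load the slide tray into the reader by fingertip alone, without lifting it: press the long thumb plate beside the lane down with one fingertip, so that the gate swings up, and keep it down while the other fingertip pushes the tray by the upright plate on its handle, under the open gate and home against the stop in the bay. The slides have wet cover slips, so the gate must never touch the tray on its way. Then take the fingers away so that the gate drops shut behind the tray, and leave the other things on the bench where they are.

Things in the scene. Friction and masses are not known exactly. Their poses are not given: they have to be found in the camera images.
- reader: fixed slide reader with its loading lane, 400 mm long. Origin: on the table top, mid-lane, right below the shut gate; x = loading direction along the lane, y across it, z up. Lane: open channel from x -238 to +10 mm, floor 4 mm above the table, walls 4 mm thick, inner faces at y -33 and +33 mm, tops 22 mm above the table. White bay: x +20 to +162 mm, 49 mm high, behind x +98 mm 72 mm high
- bay_stop (a point): front face of the rubber end stop inside the bay, under its clear window: x = +92 mm of the reader, mid-lane, at the lane floor. The tray's front edge touches it when home; the tray's origin is then at x = +50 mm of the reader, the gate can shut behind the tray's body (its handle passes through the notch in the gate) and the push plate stays outside in the lane
- gate (a joint): gate hinge, rad: 0 shut, limit 1.0 open. Its leaf, 5 mm thick at x = 0 of the reader, hangs across the lane to 6 mm above the table when shut and swings up sideways as the thumb plate goes down; from 0.55 on it clears the tray by 3 mm or more. The tray cannot push it open. A spring (about 2 N at the thumb plate when shut, 4 to 5 N open) shuts it by itself when let go
- gate_hinge (a point): point on the gate's hinge line at x = 0 of the reader: the line runs along the reader's x at y = -43 mm, 34 mm above the table, just outside the lane wall, from x -222 to +16 mm; its steel brackets reach 42 mm above the table. A hand square to the lane, fingers apart, straddles wall and hinge. The open leaf rises to 100 mm above the table, only at x = -15 to +15 mm
- thumb_plate (a point): middle of the upper face of the gate's thumb plate: dark steel, three rubber ribs, along the lane's outside on the reader's -y side, x -210 to -46 mm. Shut, it rises outward at 0.35 rad from the hinge to y = -88 mm; this point is then at x -128, y -68, z 45 mm. A fingertip pressed down near y = -70 opens the gate 0.55 rad at a tip height of 27 mm, 0.8 at 22, 1.0 at 17, and can slide along it
- tray: aluminium tray with two glass slides, about 0.28 kg, flat on the lane floor, short of the gate, its x axis along the reader's within 0.05 rad. Origin: underside, centre of the body, which is 84 mm (x) by 62 mm (y) by 9 mm high. A flat handle 22 mm wide, 5 mm high runs back (its -x) from the body to an upright black push plate
- push_face (a point): rear face of the tray's black push plate, the face to be pushed towards +x: 102 mm behind the tray's origin (its -x), mid-width, 20 mm above the tray's underside. The plate is 32 mm wide (y), 5 mm thick, its top 42 mm above the table
- slide_box: grey hinged slide box 96x62x26 mm, loose bystander; origin under its centre
- card_box: white card box of cover slips 100x72x28 mm, loose bystander; origin under its centre
- vial_b: small screw vial with a black cap, 23 mm across, 54 mm tall, loose bystander; origin under its centre
- vial_c: second small screw vial with a black cap, 23 mm across, 54 mm tall, loose bystander; origin under its centre
- petri: clear round dish 64 mm across, 16 mm high, loose bystander; origin under its centre
- forceps: steel forceps 118 mm long, 8 mm high, lying flat, loose bystander; origin under its centre
- marker: pen-shaped marker 138 mm long, 15 mm high, lying, loose bystander; origin under its centre

How it is judged:
By the outcome, as a careful person would: the job done as asked, in the order asked, and still so for the second after the job is handed in, with the robot touching nothing.
It also fails if it takes over 38 s, if anything falls off the work surface, if the arm or the gripper's body presses on something with over 40 N, if the wrist force passes 120 N, or if a joint passes its speed limit or range.

### The arm

A 7-joint arm with a two-finger parallel gripper is mounted at the origin on the work surface; the furniture and walls round the work are solid. World frame = base frame: x ahead of the robot, y to its left, z up, the work surface at z = 0. Lengths are in m, angles in degrees, forces in N, time in s.
With the tool pointing down it reaches from about 0.425 to 0.875 m from the base axis. Payload 9.9 kg.
Tool frame: the origin (TCP) lies midway between the tips of the shut fingers; the grasp point (between the pads) lies 19 mm behind it (r.grasp_offset is the distance from the TCP to the grasp point, in m); z points along the fingers, y is the line along which they close (so a half turn about z gives the same grasp; the last joint's range is limited). The gripper opens to 85 mm and grips with 20 to 120 N. Pads are 22 mm wide; open, the fingers measure 114 mm over their backs; the gripper's body (76 mm by 85 mm) begins 54 mm behind the grasp point. The pads swing forward as they close: fully open they stand 13 mm farther back than shut.
Start: joints at [-74.129, 32.985, 1.427, 82.34, -0.859, 64.687, -3.237], TCP at [0.238, 0.632, 0.231] pointing down, gripper open.
Joint ranges: [-157.87, 157.87], [-19.46, 123.44], [-87.15, 90], [11.01, 140.99], [-62.26, 242.26], [9.8, 113.94], [-161.44, 161.44]. Speed limits (degrees/s): [127.2, 127.2, 172.46, 172.46, 180, 180, 180].

### API

Orientations are given as [roll, pitch, yaw] about the fixed x, y, z axes, in that order (R = Rz(yaw) Ry(pitch) Rx(roll)).
In Python, from workcell import r, optics, workorder gives the robot as it stands.
- The arm moves only by the tool send_rows, never from a script. Its argument "plan" is a list of rows, each a list of 5 numbers: the finger opening in cm, from 0 to 8.54, then the shift along the tool's x, y, z in cm, then the turn about the tool's z in degrees. A call has 1 to 8 rows; each row is the pose to reach, as a shift and turn from the pose commanded when the call began, along the tool's axes at that moment; what a row does not reach only later rows make up. A row lasts 1/8 s, in which the tool goes at most 62.5 mm and 10.7 degrees, less where a joint would pass 70% of its speed; a pose out of reach is approached as far as the arm can. A call with a gripper value outside its range is refused whole. The fingers move at their own pace and stop on an object; "force" is the grip in N (left out, the last holds). Time passes only in rows, so rows that repeat a pose let the fingers close. It gives the time, the measured TCP pose, the force, the opening and the grip force at its end, in the units of the state.
- r.get_state(): the state, without advancing time (a new reading comes with each control period).
- optics.capture(name): name is "side" or "top"; returns (picture, depth): 384x512x3 uint8, red, green, blue; 384x512 float32, m along the optical axis (not along the pixel's ray), 0 where there is no reading.
- optics.calibration(name): a dict with "fovy" (degrees; the focal length in pixels is half the picture's height over the tangent of half this angle, whatever the lens; pixels are square), "cx", "cy" (the principal point, pixels), "pose" (4x4, takes a point from camera to world coordinates). Camera axes: x right, y down, z forward; pixel columns grow to the right and rows downward; lengths in m; the calibration is good to about 2 mm. A picture is of the moment at which its call begins. calibration takes no time and is no camera call.
- workorder.hand_in(): hands the job in; it is judged then, once.
The state is a dict: "time": time; "q": joint angles; "joint_vel": joint speeds; "joint_torque": joint torques, N m; "tool_pos": TCP position; "orientation": TCP orientation; "contact_force": force on the tool from outside, world axes, zero at the start; "wrist_torque": the same for the moment, N m; "finger_gap": opening from 0.0 (shut) to 1.0 (fully open); "finger_force": force on a finger pad.
Only numpy, scipy, OpenCV 4.12 (cv2) and the standard library are available. Lean on these libraries where they do the work, as an engineer would, in place of code of your own. Each camera call takes 0.05 s, during which the arm holds its last target. There are 200 camera calls.

## Working session

There is one attempt and no reset: what is moved stays moved. The work goes in short steps, Python scripts to look and compute and a tool call to move; the robot and the scene stay as the last step left them, time stands still between calls to the robot, and variables do not carry over. Pictures are saved under pics/ and viewed, at most 10 in all, crops included, and the job is handed in when it is done.

Besides the shell and the picture viewer there is one more tool, called after ">>>" by a JSON object that holds its "api" and its "payload", one argument or row to a line. send_rows: Moves the arm, as the interface text tells. Its arguments: {"type":"object","properties":{"plan":{"type":"array"},"force":{"type":"number"}},"required":["plan"]}

```bash
mkdir -p pics; ls
cat > h.py <<'E'
import numpy as np, cv2
from workcell import r, optics, workorder
def cal(n):
    c=optics.calibration(n); f=192/np.tan(np.radians(c["fovy"])/2); return c,f
def cloud(n,d):
    c,f=cal(n); v,u=np.mgrid[:384,:512]
    p=np.stack([(u-c["cx"])/f*d,(v-c["cy"])/f*d,d],-1); P=np.array(c["pose"])
    return p@P[:3,:3].T+P[:3,3]
def ray(n,u,v,z):
    c,f=cal(n);P=np.array(c["pose"]); d=P[:3,:3]@np.array([(u-c["cx"])/f,(v-c["cy"])/f,1]); o=P[:3,3]
    return o+d*(z-o[2])/d[2]
E
python3 - <<'E'
from h import *
for n in("top","side"):
    p,d=optics.capture(n); cv2.imwrite(f"pics/{n}0.png",p[...,::-1]); np.save(f"{n}0.npy",d); print(optics.calibration(n))
print(r.get_state())
E
```

```text
pics
{'fovy': 45.170413128918646, 'cx': 254.40019544008308, 'cy': 193.53168831575258, 'pose': array([[ 0.00583383, -0.98259301,  0.18567965,  0.29646288],
       [-0.9999423 , -0.0074071 , -0.00778047, -0.11384706],
       [ 0.00902039, -0.18562355, -0.98257953,  1.27785633],
       [ 0.        ,  0.        ,  0.        ,  1.        ]])}
{'fovy': 51.59274270084418, 'cx': 256.9150169614714, 'cy': 188.00741441070446, 'pose': array([[ 0.99017221, -0.08773594,  0.10891007,  0.40455812],
       [-0.13984949, -0.62704903,  0.76632345, -0.86188361],
       [ 0.00105785, -0.7740232 , -0.63315635,  0.70761401],
       [ 0.        ,  0.        ,  0.        ,  1.        ]])}
{'time': 0.1, 'q': array([-74.12596846,  33.02723752,   1.42313157,  82.38050188,
        -0.85993186,  64.68605113,  -3.23773034]), 'joint_vel': array([ 0.02018844, -0.16528623, -0.02127217, -0.20806093,  0.0368132 ,
        0.02607845, -0.01445161]), 'joint_torque': array([ 5.91399061e-03, -7.67302752e+01,  2.25771502e+00, -2.86605799e+01,
        1.58436043e-02,  8.60908243e-03,  4.47292132e-05]), 'tool_pos': array([0.23817054, 0.63116442, 0.23054267]), 'orientation': array([-1.79916843e+02,  3.48674758e-03,  1.59326160e+02]), 'contact_force': array([0.41429101, 0.40404988, 0.07961465]), 'wrist_torque': array([-0.01930134,  0.02044989, -0.0121434 ]), 'finger_force': 0.0, 'finger_gap': 0.9956718520612245}
```

View pics/top0.png

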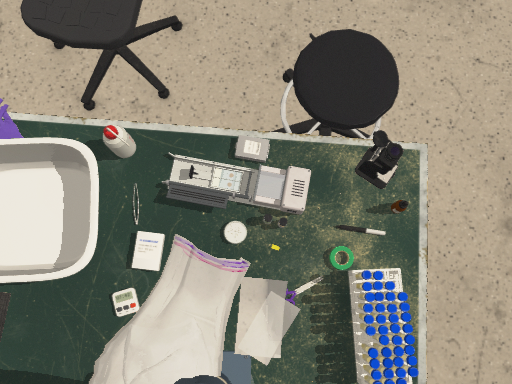

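View pics/side0.png

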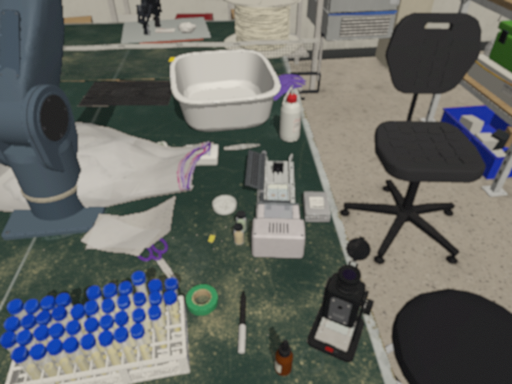

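The top view shows the reader running from (170,178) to (310,190), with loading direction to the right (world −y). The thumb plate is on the robot side at about (198,195), and the tray push plate is near (193,172). In the side view the reader spans (265,150) to (278,255), with a vial close to it at (239,232).

Run:
```python
from h import *
d=np.load("top0.npy"); P=cloud("top",d); im=cv2.imread("pics/top0.png")
roi=np.zeros((384,512),bool); roi[150:215,160:318]=1
z=P[...,2]
print("table z",np.median(z[215:225,170:220]))
for lo,hi in((.062,.085),(.044,.056),):
    m=roi&(z>lo)&(z<hi); n,l,s,c=cv2.connectedComponentsWithStats(m.astype(np.uint8))
    for i in range(1,n):
        if s[i,4]>40:
            q=P[l==i]; print(lo,s[i],np.median(q[:,2]),cv2.minAreaRect(q[:,:2].astype(np.float32)*1000))
crop=im[140:225,155:325]; cv2.imwrite("pics/c1.png",cv2.resize(crop,None,fx=4.7,fy=4.7,interpolation=cv2.INTER_CUBIC))
s=cv2.imread("pics/side0.png")[140:265,210:340]; cv2.imwrite("pics/c2.png",cv2.resize(s,None,fx=4.6,fy=4.6,interpolation=cv2.INTER_CUBIC))
```

```text
table z 0.0005859373451908567
0.062 [ 281  166   30   46 1021] 0.07214461985643283 ((540.9008178710938, -234.52102661132812), (63.84683609008789, 118.170654296875), 79.78409576416016)
0.044 [253 164  35  42 892] 0.04721958764305634 ((554.1746215820312, -165.12997436523438), (77.55279541015625, 103.61512756347656), 79.49956512451172)
0.044 [166 188  62  21 508] 0.048653940434030485 ((517.1036987304688, 31.79636001586914), (164.8256378173828, 32.88880920410156), 79.57466888427734)
```

View pics/c1.png

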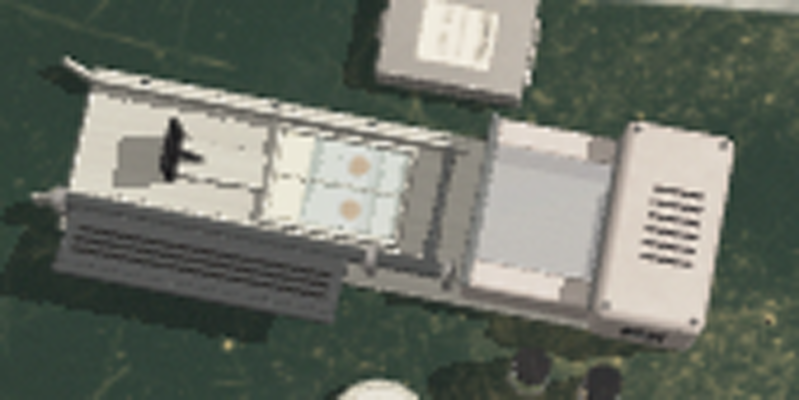

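View pics/c2.png

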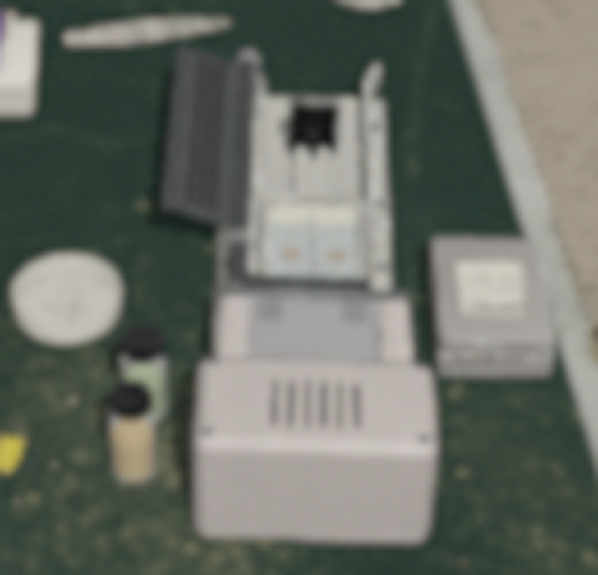

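The crops show the reader with the gate leaf at crop (440,205), ahead of the tray body at (265–410). The black push plate is at crop (172,150). The vials are beside the bay, well clear of the hand's path. Next I put the reader frame on it and locate the push face.

```bash
cat >> h.py <<'E'
a=np.radians(-100.4); O=np.array([.5643,-.1068]); X=np.array([np.cos(a),np.sin(a)]); Y=np.array([-X[1],X[0]])
def rd(p): p=np.asarray(p); q=p[...,:2]-O; return np.stack([q@X,q@Y,p[...,2]],-1)*1000
def wd(x,y): return O+(x*X+y*Y)/1000
E
python3 - <<'E'
from h import *
for n,(u0,u1,v0,v1) in(("top",(180,205,160,185)),("side",(268,290,155,180))):
    im=cv2.imread(f"pics/{n}0.png"); d=np.load(f"{n}0.npy"); Q=rd(cloud(n,d))
    m=np.zeros((384,512),bool); m[v0:v1,u0:u1]=im[v0:v1,u0:u1].max(-1)<70
    q=Q[m]; print(n,m.sum()); 
    t=q[q[:,2]>25]; print(len(t),np.percentile(t,[0,10,50,90,100],axis=0).round(1))
    v,u=np.nonzero(m); print(u.min(),u.max(),v.min(),v.max())
# walls, tray body
d=np.load("top0.npy");Q=rd(cloud("top",d)).reshape(-1,3)
for xx in(-200,-100,-60):
    s=Q[(abs(Q[:,0]-xx)<6)&(Q[:,2]>17)&(Q[:,2]<26)&(abs(Q[:,1])<45)]; print(xx,np.sort(s[:,1]).round(0))
dark=None
for p,z in(((158,172),0.0),): pass
for c in((265,175),(412,200)): print(rd(ray("top",155+c[0]/4.7,140+c[1]/4.7,.013)))
E
```

```text
top 40
31 [[-164.6  -14.8   25.1]
 [-163.6  -14.1   26. ]
 [-160.4   -1.3   39.9]
 [-159.1    8.6   45.1]
 [-156.8   13.4   47. ]]
189 196 166 177
side 166
40 [[-1.611e+02 -2.080e+01  2.520e+01]
 [-1.604e+02 -9.200e+00  2.700e+01]
 [-1.585e+02 -4.000e-01  3.320e+01]
 [-1.561e+02  1.110e+01  3.950e+01]
 [ 7.715e+02  1.390e+01  7.076e+02]]
268 288 155 171
-200 [-34. -33. -33. -32.  34.  34.  35.  36.  36.  37.  38.]
-100 [-34. -34. -32.  15.  33.  34.  35.  35.  36.  38.]
-60 [-35. -34. -32. -32. -19.  34.  34.  34.  35.  36.  38.]
[-105.20547807   -2.22812792   13.        ]
[-16.14220375  -0.69709283  13.        ]
```

```bash
cat >> h.py <<'E'
from scipy.spatial.transform import Rotation as Ro
def shift(x,y,z):
    s=r.get_state(); R=Ro.from_euler("xyz",s["orientation"],degrees=True)
    w=wd(x,y); e=R.inv().apply(np.array([*w,z/1000])-s["tool_pos"])*100
    print("t",s["time"],"tcp_r",rd(s["tool_pos"]).round(1),"rpy",s["orientation"].round(2),"F",s["contact_force"].round(2),"gap",s["finger_gap"],"shift cm",e.round(2),"turn",((s["orientation"][2]-79.6+180)%360-180).round(2))
E
python3 -c "
from h import *
shift(-188,-35,150)"
```

```text
t 0.1 tcp_r [-667.  -454.   230.5] rpy [-179.92    0.    159.33] F [0.41 0.4  0.08] gap 0.9956718520612245 shift cm [-49.77 -39.64   8.11] turn 79.73
```

>>> {"api": "send_rows", "payload": {
  "plan": [
    [5.7,-4.5,-3.6,0,8],
    [5.7,-9,-7.2,0,16],
    [5.7,-13.5,-10.8,0,24],
    [5.7,-18,-14.4,0,32],
    [5.7,-22.5,-18,0,40],
    [5.7,-27,-21.6,0,48],
    [5.7,-31.5,-25.2,0,56],
    [5.7,-36,-28.8,0,64]
  ]
}}

```text
time: 1.1
tool_pos: [0.474, 0.2334, 0.2313]
orientation: [-180.0, -0.0, 95.1]
contact_force: [1.8, 0.6, -0.6]
finger_gap: 0.667
finger_force: 0.0
```

```bash
python3 -c "
from h import *
shift(-188,-35,110)"
```

```text
t 1.1 tcp_r [-318.3 -150.2  231.3] rpy [-1.7999e+02 -1.0000e-02  9.5080e+01] F [ 1.8   0.57 -0.57] gap 0.6670525759471045 shift cm [-15.63   7.63  12.12] turn 15.48
```

>>> {"api": "send_rows", "payload": {
  "plan": [
    [5.7,-4,2,1,4],
    [5.7,-8,4,3,8],
    [5.7,-12,6,6,12],
    [5.7,-14,7,9,14],
    [5.7,-15.6,7.6,12,15.5],
    [5.7,-15.6,7.6,12,15.5],
    [5.7,-15.6,7.6,12,15.5]
  ]
}}

```text
time: 1.98
tool_pos: [0.5636, 0.0875, 0.112]
orientation: [180.0, -0.0, 79.9]
contact_force: [0.1, -0.6, 0.3]
finger_gap: 0.664
finger_force: 0.0
```

Run:
```python
from h import *
shift(-188,-35,70)
for n in("top","side"):
    p,d=optics.capture(n); np.save(f"{n}1.npy",d); Q=rd(cloud(n,d))
    cv2.imwrite(f"pics/{n}1.png",p[...,::-1])
    m=(abs(Q[...,0]+188)<40)&(abs(Q[...,1]+35)<70)&(Q[...,2]>85)&(Q[...,2]<150); q=Q[m]
    print(n,len(q))
    for zb in range(90,150,10):
        t=q[abs(q[:,2]-zb)<5]; print(zb,len(t),np.sort(t[:,1])[::max(1,len(t)//12)].round(0))
    for lo,hi in((-90,-50),(-20,20)):
        t=q[(q[:,1]>lo)&(q[:,1]<hi)]
        if len(t): print(lo,"zmin",np.sort(t[:,2])[:5].round(1),t[:,0].min(),t[:,0].max())
s=cv2.imread("pics/side1.png")[60:240,190:340]; cv2.imwrite("pics/c3.png",cv2.resize(s,None,fx=3.3,fy=3.3,interpolation=cv2.INTER_CUBIC))
```

```text
t 1.975 tcp_r [-191.   -35.7  112. ] rpy [ 1.7999e+02 -3.0000e-02  7.9890e+01] F [ 0.14 -0.64  0.27] gap 0.6643045975118874 shift cm [-0.3   0.07  4.2 ] turn 0.29
top 16
90 0 []
100 0 []
110 0 []
120 2 [-71. -70.]
130 6 [-78. -74. -72. -69. -66. -65.]
140 6 [-78. -77. -75. -71. -71. -69.]
-90 zmin [119.2 124.9 126.7 128.3 128.4] -184.3665482395672 -178.01424647018538
side 93
90 0 []
100 0 []
110 0 []
120 13 [-73. -70. -70. -68. -65. -65.  -6.  -6.  -6.  -4.  -3.  -3.   2.]
130 33 [-76. -76. -73. -73. -70. -67. -67. -65. -65.  -7.  -4.  -4.  -1.   2.
   2.   5.   5.]
140 28 [-76. -73. -73. -70. -68. -67. -65.  -7.  -4.  -4.  -1.  -1.   2.   4.]
-90 zmin [119.1 119.5 121.7 122.8 123.7] -185.36708202967756 -175.23993256833293
-20 zmin [117.4 118.  120.9 123.3 123.5] -186.55726358096067 -175.35906215544358
```

View pics/c3.png

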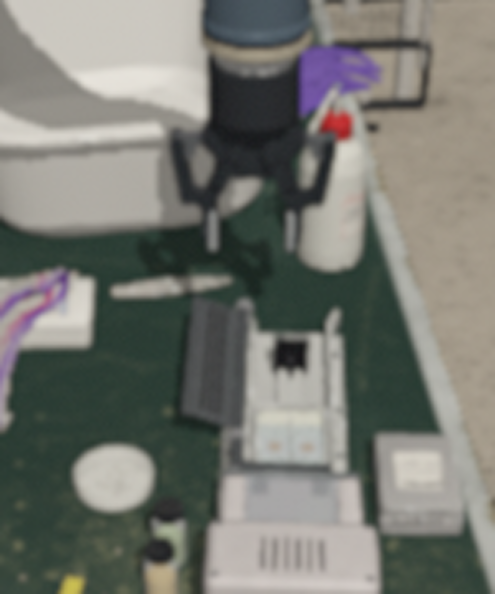

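The side crop shows the two fingers (tips at crop (212,245) and (290,245)) straddling the hinge line, and the tray lane is clear. Depth puts the fingers at y = −71 and −1 mm, with the tips 5 mm above the TCP.

>>> {"api": "send_rows", "payload": {
  "plan": [
    [5.7,-0.3,0.1,2.5,0.3],
    [5.7,-0.3,0.1,5,0.3],
    [5.7,-0.3,0.1,6.5,0.3],
    [5.7,-0.3,0.1,7.2,0.3],
    [5.7,-0.3,0.1,7.8,0.3],
    [5.7,-0.3,0.1,8.4,0.3],
    [5.7,-0.3,0.1,9,0.3],
    [5.7,-0.3,0.1,9,0.3]
  ]
}}

```text
time: 3.08
tool_pos: [0.5649, 0.0836, 0.0214]
orientation: [179.9, -0.0, 79.5]
contact_force: [-0.0, 0.9, 5.3]
finger_gap: 0.666
finger_force: 2.0
```

Run:
```python
from h import *
shift(-188,-35,15)
p,d=optics.capture("side"); Q=rd(cloud("side",d)); cv2.imwrite("pics/side2.png",p[...,::-1])
m=(abs(Q[...,0])<14)&(abs(Q[...,1])<60)&(Q[...,2]>52)&(Q[...,2]<120);q=Q[m]; print("leaf",len(q), q.max(0).round(1) if len(q) else "")
m=(Q[...,0]>-165)&(Q[...,0]<-50)&(Q[...,1]<-50)&(Q[...,1]>-100)&(Q[...,2]>8)&(Q[...,2]<80); q=Q[m]; print("plate slope",np.polyfit(q[:,1],q[:,2],1), np.percentile(q[:,1],[1,99]))
s=p[60:240,190:340,::-1]; cv2.imwrite("pics/c4.png",cv2.resize(s,None,fx=3.3,fy=3.3,interpolation=cv2.INTER_CUBIC))
```

```text
t 3.075 tcp_r [-187.4  -33.8   21.4] rpy [ 1.7992e+02 -2.0000e-02  7.9520e+01] F [-0.03  0.89  5.3 ] gap 0.6655181282637911 shift cm [ 0.06 -0.12  0.64] turn -0.08
leaf 133 [ 6.5 29.1 87.4]
plate slope [ 0.44523475 53.28109435] [-85.98778752 -50.7155662 ]
```

View pics/c4.png

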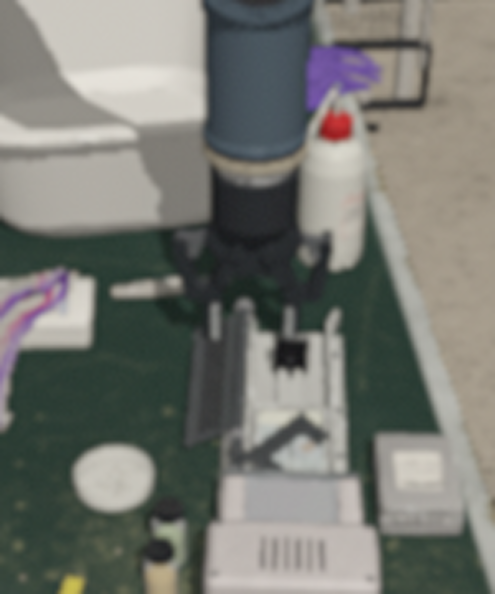

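The gate leaf has swung up (crop (285,440)) over the tray, and the plate slope gives about 0.77 rad. I press 3 mm more, then push.

>>> {"api": "send_rows", "payload": {
  "plan": [
    [5.7,0,-0.1,0.3,0],
    [5.7,-0.4,-0.1,0.3,0],
    [5.7,-0.8,-0.1,0.3,0],
    [5.7,-1.2,-0.1,0.3,0],
    [5.7,-1.6,-0.1,0.3,0],
    [5.7,-2.2,-0.1,0.3,0],
    [5.7,-2.9,-0.1,0.3,0],
    [5.7,-3.6,-0.1,0.3,0]
  ]
}}

```text
time: 4.12
tool_pos: [0.5563, 0.0488, 0.0183]
orientation: [-180.0, -0.0, 79.6]
contact_force: [-0.5, 5.5, 3.5]
finger_gap: 0.668
finger_force: 2.9
```

```bash
cat > look.py <<'E'
from h import *
import sys
shift(-63,-35,18)
p,d=optics.capture("side"); Q=rd(cloud("side",d)); cv2.imwrite(f"pics/side_{sys.argv[1]}.png",p[...,::-1])
x=r.get_state()["tool_pos"]; x=rd(x)[0]
m=(Q[...,0]>x+30)&(Q[...,0]<-50)&(Q[...,1]<-50)&(Q[...,1]>-100)&(Q[...,2]>8)&(Q[...,2]<80); q=Q[m]
if len(q)>30: print("gate",0.35+np.arctan(np.polyfit(q[:,1],q[:,2],1)[0]))
m=(p.max(-1)<75)&(Q[...,0]>x)&(Q[...,0]<x+40)&(abs(Q[...,1])<20)&(Q[...,2]>30)&(Q[...,2]<45); print("plate pts",m.sum(),np.median(Q[m],axis=0) if m.any() else "")
m=(abs(Q[...,0])<14)&(abs(Q[...,1])<60)&(Q[...,2]>52)&(Q[...,2]<120);q=Q[m]; print("leaf",len(q), q.max(0).round(1) if len(q) else "")
E
python3 look.py 3
```

```text
t 4.125 tcp_r [-151.5  -36.    18.3] rpy [-1.7997e+02 -4.0000e-02  7.9570e+01] F [-0.51  5.55  3.46] gap 0.6677725143334191 shift cm [-8.85  0.1   0.02] turn -0.03
gate 0.8387808044148669
plate pts 37 [-133.63940181    2.17746673   36.22541896]
leaf 132 [ 5.8 23.6 91.3]
```

>>> {"api": "send_rows", "payload": {
  "plan": [
    [5.7,-0.8,0.1,0,0],
    [5.7,-1.6,0.1,0,0],
    [5.7,-2.4,0.1,0,0],
    [5.7,-3.2,0.1,0,0],
    [5.7,-4,0.1,0,0],
    [5.7,-4.8,0.1,0,0],
    [5.7,-5.6,0.1,0,0],
    [5.7,-6.4,0.1,0,0]
  ]
}}

```text
time: 5.18
tool_pos: [0.5456, -0.0142, 0.0183]
orientation: [-180.0, -0.1, 79.6]
contact_force: [-1.6, 6.3, 3.7]
finger_gap: 0.665
finger_force: 3.3
```

```bash
python3 look.py 4
```

```text
t 5.175 tcp_r [-87.8 -35.1  18.3] rpy [-1.7996e+02 -5.0000e-02  7.9580e+01] F [-1.58  6.27  3.69] gap 0.665101559904333 shift cm [-2.48  0.01  0.03] turn -0.02
plate pts 32 [-69.75179864   0.90428032  38.35525757]
leaf 135 [ 6.6 23.7 92.7]
```

>>> {"api": "send_rows", "payload": {
  "plan": [
    [5.7,-0.6,0,0,0],
    [5.7,-1.2,0,0,0],
    [5.7,-1.6,0,0,0],
    [5.7,-1.9,0,0,0],
    [5.7,-2.1,0,0,0],
    [5.7,-2.3,0,0,0],
    [5.7,-2.4,0,0,0]
  ]
}}

```text
time: 6.1
tool_pos: [0.5413, -0.0374, 0.0183]
orientation: [-180.0, -0.1, 79.6]
contact_force: [-0.5, 9.7, 4.8]
finger_gap: 0.664
finger_force: 4.9
```

```bash
python3 look.py 5
```

```text
t 6.1 tcp_r [-64.1 -35.1  18.3] rpy [-1.7996e+02 -5.0000e-02  7.9580e+01] F [-0.54  9.68  4.81] gap 0.6641864702210438 shift cm [-0.11  0.01  0.03] turn -0.02
plate pts 2 [-47.82085785  -0.30229195  35.29073343]
leaf 134 [ 6.  23.8 93.8]
```

Force is rising as the tray reaches the stop, so I creep on slightly.

>>> {"api": "send_rows", "payload": {
  "plan": [
    [5.7,-0.1,0,0,0],
    [5.7,-0.2,0,0,0],
    [5.7,-0.2,0,0,0]
  ]
}}

```text
time: 6.52
tool_pos: [0.5413, -0.0375, 0.0183]
orientation: [-180.0, -0.2, 79.7]
contact_force: [-0.4, 11.7, 5.2]
finger_gap: 0.668
finger_force: 6.3
```

```bash
python3 look.py 6
```

```text
t 6.525 tcp_r [-64.  -35.1  18.3] rpy [-1.7996e+02 -1.5000e-01  7.9700e+01] F [-0.41 11.68  5.17] gap 0.6677661667123053 shift cm [-0.1   0.01  0.03] turn 0.1
plate pts 2 [-47.77630627  -1.63454387  35.28184969]
leaf 135 [ 5.7 23.8 92.7]
```

>>> {"api": "send_rows", "payload": {
  "plan": [
    [5.7,-0.15,0,0,0],
    [5.7,-0.3,0,0,0],
    [5.7,-0.3,0,0,0]
  ]
}}

```text
time: 6.95
tool_pos: [0.5415, -0.0378, 0.0184]
orientation: [-180.0, -0.3, 79.9]
contact_force: [1.8, 20.5, 4.9]
finger_gap: 0.665
finger_force: 10.8
```

Home against the stop (20 N, no advance). I back off along the lane first with the gate held open, then rise gradually so that the gate shuts behind the tray.

>>> {"api": "send_rows", "payload": {
  "plan": [
    [5.7,0.6,0,0,0],
    [5.7,1.2,0,0,0],
    [5.7,2,0,0,0],
    [5.7,2.5,0,0,0],
    [5.7,2.5,0,-0.4,0],
    [5.7,2.5,0,-0.9,0],
    [5.7,2.5,0,-1.5,0],
    [5.7,2.5,0,-2.1,0]
  ]
}}

```text
time: 7.95
tool_pos: [0.5463, -0.0188, 0.0401]
orientation: [179.9, -0.0, 79.5]
contact_force: [0.7, -0.3, 0.6]
finger_gap: 0.67
finger_force: 0.3
```

>>> {"api": "send_rows", "payload": {
  "plan": [
    [5.7,0,0,-0.6,0],
    [5.7,0,0,-1.4,0],
    [5.7,0,0,-3,0],
    [5.7,0,0,-6,0],
    [5.7,0,0,-10,0],
    [5.7,2,0,-14,0],
    [5.7,7,0,-16,0],
    [5.7,12,0,-16,0]
  ]
}}

```text
time: 8.95
tool_pos: [0.5682, 0.1003, 0.2025]
orientation: [179.8, -0.1, 79.5]
contact_force: [0.8, 0.2, -0.5]
finger_gap: 0.666
finger_force: 0.0
```

>>> {"api": "send_rows", "payload": {
  "plan": [
    [5.7,5,0,0,0],
    [5.7,10,0,0,0],
    [5.7,14,0,0,0],
    [5.7,14,0,0,0]
  ]
}}

```text
time: 9.45
tool_pos: [0.5918, 0.2414, 0.1995]
orientation: [-180.0, -0.1, 79.8]
contact_force: [-0.3, -0.6, -0.7]
finger_gap: 0.668
finger_force: 0.0
```

Run:
```python
from h import *
shift(-63,-35,18)
ims=[]
for n,(u,v) in(("top",(155,140)),("side",(210,140))):
    p,d=optics.capture(n); Q=rd(cloud(n,d)); k=p[v:v+125,u:u+170,::-1]; ims.append(cv2.resize(k,None,fx=2.3,fy=2.3,interpolation=cv2.INTER_CUBIC))
    m=(p.max(-1)<75)&(Q[...,0]>-75)&(Q[...,0]<-30)&(abs(Q[...,1])<20)&(Q[...,2]>25)&(Q[...,2]<48); print(n,m.sum(),np.percentile(Q[m],[5,50,95],axis=0).round(1))
    m=(Q[...,0]>-200)&(Q[...,0]<-55)&(Q[...,1]<-55)&(Q[...,1]>-84)&(Q[...,2]>8)&(Q[...,2]<80); q=Q[m]; print("gate",0.35+np.arctan(np.polyfit(q[:,1],q[:,2],1)[0]))
cv2.imwrite("pics/end.png",np.hstack(ims))
```

```text
t 9.45 tcp_r [-347.4  -35.8  199.5] rpy [-1.7997e+02 -7.0000e-02  7.9850e+01] F [-0.35 -0.63 -0.69] gap 0.6683070275933097 shift cm [-28.46  -0.03  18.11] turn 0.25
top 21 [[-51.6 -13.5  31.5]
 [-49.   -0.6  41.8]
 [-47.3  10.7  45.9]]
gate -0.02616868686769419
side 50 [[-48.2  -8.4  25.6]
 [-46.5   2.5  33.3]
 [-44.3  14.5  41.3]]
gate -0.018788680187478868
```

View pics/end.png

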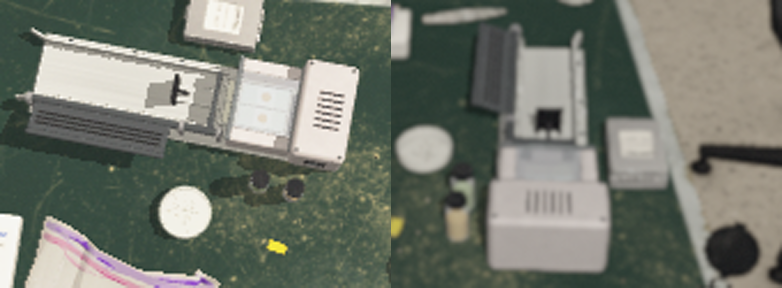

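The tray is home under the window (picture (265,108)), with its push plate outside the gate at (178,90). The gate is shut and the bystanders haven't moved.

```bash
python3 -c "
from h import *
print(workorder.hand_in())"
```

```text
the job is handed in; nothing more can be done
None
```

The tray is home against the stop, the gate has shut behind it, the fingers are clear and the bystanders look unmoved; I handed the job in at about 9.5 s on the robot's clock, and no verdict came back.

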